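# Stack the sample carriers crosswise and click the drying slide into its notch

### The arm

A 7-joint arm with a two-finger parallel gripper is mounted at the origin on the work surface. World frame = base frame: x ahead of the robot, y to its left, z up, the work surface at z = 0. Lengths are in m, angles in rad, forces in N, time in s.
With the tool pointing down it reaches from about 0.35 to 0.9 m from the base axis. Payload 7.2 kg.
Tool frame: the origin (TCP) lies at the very end of the fingers, on their centre line; the grasp point (between the pads) lies behind it (arm.pinch_z is the z of the grasp point in the tool frame, in m); z points along the fingers, y is the line along which they close (so a half turn about z gives the same grasp; the last joint's range is limited). The gripper opens to 85 mm and grips with 20 to 120 N. Pads are 22 mm wide; open, the fingers measure 114 mm over their backs; the gripper's body (76 mm by 85 mm) begins 54 mm behind the grasp point. The pads swing forward as they close: fully open they stand 13 mm farther back than shut.
Start: joints at [-1.213, 0.411, -0.013, 1.596, 0.006, 1.134, -0.082], TCP at [0.258, 0.569, 0.231] pointing down, gripper open.
Joint ranges: [-2.95, 2.95], [-0.29, 1.99], [-1.47, 1.44], [0.14, 2.54], [-1.03, 4.17], [0.13, 1.85], [-2.86, 2.86]. Speed limits (rad/s): [2.39, 2.39, 3.01, 3.01, 3.14, 3.14, 3.14].

### API

Orientations are given as [roll, pitch, yaw] about the fixed x, y, z axes, in that order (R = Rz(yaw) Ry(pitch) Rx(roll)).
In Python, from cell import arm, eyes, finish_job gives the robot as it stands.
- The arm moves only by the shell command python3 -m pendant 'ROWS'. ROWS is JSON, a list of rows, each an object with "hand": the closure, from 0 (fully open) to 1 (shut); "slide": the shift along the tool's x, y, z in mm, a list of three; "angular": the turn, a rotation vector about the tool's x, y, z in rad, a list of three. A call has 1 to 20 rows; each row is the pose to reach, as a shift and turn from the pose commanded when the call began, along the tool's axes at that moment; what a row does not reach only later rows make up. A row lasts 1/12 s, in which the tool goes at most 41.7 mm and 7.16 degrees, less where a joint would pass 70% of its speed; a pose out of reach is approached as far as the arm can. A call with a gripper value outside its range is refused whole. The fingers move at their own pace and stop on an object; the grip force is fixed at half the most. Time passes only in rows, so rows that repeat a pose let the fingers close. It gives the time, the measured TCP pose, the force, the opening and the grip force at its end, in the units of the state.
- arm.read_state(): the state, without advancing time (a new reading comes with each control period).
- eyes.capture(name): name is "scene" or "top" or "wrist"; returns the picture (400x640x3 uint8, red, green, blue); there is no depth.
- eyes.camera_params(name): a dict with "fx", "fy", "cx", "cy" (pixels), "dist_coeffs" ([k1, k2, p1, p2, k3] as OpenCV has them; the pictures are not rectified), "R" (3x3) and "t" (3): a world point X has camera coordinates R X + t; the wrist camera has in their place "hand_eye" (4x4, takes a point from camera to tool coordinates, whose origin is the TCP and whose axes are the flange's). Camera axes: x right, y down, z forward; pixel columns grow to the right and rows downward; lengths in m; the calibration is good to about 2 mm. A picture is of the moment at which its call begins: read the wrist's pose just before it. camera_params takes no time and is no camera call.
- finish_job(): hands the job in; it is judged then, once.
The state is a dict: "t": time; "q": joint angles; "qd": joint speeds; "effort": joint torques, N m; "position": TCP position; "ee_rot": TCP orientation; "contact_force": force on the tool from outside, world axes, zero at the start; "moment": the same for the moment, N m; "gripper_width": finger opening in m; "grasp_force": force on a finger pad.
Only numpy, scipy, OpenCV 4.12 (cv2) and the standard library are available. Lean on these libraries where they do the work, as an engineer would, in place of code of your own. Each camera call takes 0.05 s, during which the arm holds its last target. There are 200 camera calls.

### The job

Lay the two long sample-carrier slats that lie loose on the bench across the two already on the slide's deck, squarely and centred, one about a centimetre in from each end of the lower pair, so that air can pass through the little tower. Then take the deck's upright tab and slide the deck along its rail towards the dryer until you feel its spring ball drop into the notch, and finish while still gripping the tab there, with the deck at rest in the notch and the tower intact. Leave everything else on the bench where it is.

Things in the scene. Friction and masses are not known exactly. Their poses are not given: they have to be found in the camera images.
- rail: Fixed slide rail, aluminium base 90 (x) x 340 (y) mm with a steel guide on top. Origin on the bench under its middle; the deck travels along its +y. Bench yaw varies.
- carriage: Sliding deck unit, about 0.5 kg. Origin at the centre of the flat deck's top face, 45 mm above the bench; axes parallel to the rail's. Deck 120 x 120 mm, 8 mm thick. It starts 100 mm behind the rail's middle (rail y = -100 mm) at the end stop and can travel 190 mm to +y; about 5 N of drag. A spring plunger sits at its far edge (x = +75 mm).
- tab (a point): Grip point on the deck's black upright tab, at deck x = -100, y = 0, z = +38 mm. The tab is 24 mm (x) by 12 mm (y, along the travel) and 55 mm tall, standing on an arm level with the deck; take it from above with one finger before and one behind it along the travel.
- plunger (a joint): Drop (m) of the spring ball (16 mm): 0.0005 on the flat of the index bar, 0.0037 centred in its only notch (a V, 15 mm wide), over 0.0022 within 2.5 mm of centre. A slow push of the deck takes 5 N on the flat, nearly 0 as the ball runs into the notch, then 10 to 16 N to leave it: a stop at 8 N of change from plain sliding, at 10 to 15 mm/s, ends in the notch.
- dryer: White air-dryer box beyond the rail, 120 mm wide, 132 mm tall, front 50 mm in +x from its origin. Origin on the bench under the steel index bar (rail x = +75 mm; bar 14 mm wide, 21 mm tall), on the box's centre line; axes as the rail's. Along the rail the notch lies within 12 mm of this centre line, to be found by feel: 90 to 160 mm of deck travel.
- slat_a: Loose aluminium sample-carrier slat, 110 (its x) x 18 (y) x 14 mm (z), 75 g, a row of five small dark wells on top; origin at the centre of its underside. Starts flat on the bench beside the slide. It and slat_b are alike; each may go to either end. On the deck its long axis goes along the deck's x, centred at x = 0, y = +36 or -36 mm, its underside 14 mm above the deck.
- slat_b: Second loose aluminium sample-carrier slat, 110 (its x) x 18 (y) x 14 mm (z), 75 g, a row of five small dark wells on top; origin at the centre of its underside. As slat_a.
- base_near: Lower aluminium sample-carrier slat, 110 (its x) x 18 (y) x 14 mm (z), 75 g, a row of five small dark wells on top; origin at the centre of its underside. Already on the deck, lying along the deck's y at x = -36 mm, y = 0.
- base_far: Lower aluminium sample-carrier slat, 110 (its x) x 18 (y) x 14 mm (z), 75 g, a row of five small dark wells on top; origin at the centre of its underside. Already on the deck, lying along the deck's y at x = +36 mm, y = 0.
- short_slat: Bystander, to be left alone: a shorter sample carrier, 60 x 18 x 14 mm, otherwise like the four long ones; origin at the centre of its underside
- vial_jar: Bystander, to be left alone: small amber jar with white cap, 32 mm across, 50 mm tall; origin at the centre of its underside
- wrench: Bystander, to be left alone: open-ended wrench lying flat, 140 mm long; origin in its middle
- mouse: Bystander, to be left alone: black computer mouse, 100 x 60 x 32 mm; origin at the centre of its underside
- beaker: Bystander, to be left alone: glass beaker, 66 mm across, 85 mm tall; origin at the centre of its underside
- bottle: Bystander, to be left alone: glass bottle with label and blue cap, 84 mm across, 190 mm tall; origin at the centre of its underside
Not all that is in view belongs to the job. Leave any purple look-alike of the slat_b alone.

How it is judged:
On the way, in this order (a step that is already met when the one before it is completed fails the run):
1. the two loose slats lie across the lower pair, let go, with the deck still at the loading end (x of base_near in the frame of carriage between -0.048 and -0.024 m and y of base_near in the frame of carriage between -0.015 and 0.015 m and z of base_near in the frame of carriage between -0.004 and 0.004 m and angle between the x axis of each of base_near, base_far and the y axis of carriage, either way round below 0.2 rad and x of base_far in the frame of carriage between 0.024 and 0.048 m and y of base_far in the frame of carriage between -0.015 and 0.015 m and z of base_far in the frame of carriage between -0.004 and 0.004 m and ((x of slat_a in the frame of carriage between -0.015 and 0.015 m and y of slat_a in the frame of carriage between 0.021 and 0.051 m and z of slat_a in the frame of carriage between 0.01 and 0.018 m and angle between the x axis of each of slat_a, slat_b and the x axis of carriage, either way round below 0.2 rad and angle between each of slat_a, slat_b's own z axis and vertical below 0.08 rad and x of slat_b in the frame of carriage between -0.015 and 0.015 m and y of slat_b in the frame of carriage between -0.051 and -0.021 m and z of slat_b in the frame of carriage between 0.01 and 0.018 m) or (x of slat_a in the frame of carriage between -0.015 and 0.015 m and y of slat_a in the frame of carriage between -0.051 and -0.021 m and z of slat_a in the frame of carriage between 0.01 and 0.018 m and angle between the x axis of each of slat_a, slat_b and the x axis of carriage, either way round below 0.2 rad and angle between each of slat_a, slat_b's own z axis and vertical below 0.08 rad and x of slat_b in the frame of carriage between -0.015 and 0.015 m and y of slat_b in the frame of carriage between 0.021 and 0.051 m and z of slat_b in the frame of carriage between 0.01 and 0.018 m)) and contact force between the fingers and slat_a below 0.3 N and contact force between the fingers and slat_b below 0.3 N and contact force between the fingers and base_near below 0.3 N and contact force between the fingers and base_far below 0.3 N and linear speed of each of slat_a, slat_b below 0.02 m/s and y of carriage in the frame of rail below -0.06 m), for 0.2 s.
2. the deck's ball sits in the notch, the fingers hold the deck, the tower stands (x of base_near in the frame of carriage between -0.048 and -0.024 m and y of base_near in the frame of carriage between -0.015 and 0.015 m and z of base_near in the frame of carriage between -0.004 and 0.004 m and angle between the x axis of each of base_near, base_far and the y axis of carriage, either way round below 0.2 rad and x of base_far in the frame of carriage between 0.024 and 0.048 m and y of base_far in the frame of carriage between -0.015 and 0.015 m and z of base_far in the frame of carriage between -0.004 and 0.004 m and ((x of slat_a in the frame of carriage between -0.015 and 0.015 m and y of slat_a in the frame of carriage between 0.021 and 0.051 m and z of slat_a in the frame of carriage between 0.01 and 0.018 m and angle between the x axis of each of slat_a, slat_b and the x axis of carriage, either way round below 0.2 rad and angle between each of slat_a, slat_b's own z axis and vertical below 0.08 rad and x of slat_b in the frame of carriage between -0.015 and 0.015 m and y of slat_b in the frame of carriage between -0.051 and -0.021 m and z of slat_b in the frame of carriage between 0.01 and 0.018 m) or (x of slat_a in the frame of carriage between -0.015 and 0.015 m and y of slat_a in the frame of carriage between -0.051 and -0.021 m and z of slat_a in the frame of carriage between 0.01 and 0.018 m and angle between the x axis of each of slat_a, slat_b and the x axis of carriage, either way round below 0.2 rad and angle between each of slat_a, slat_b's own z axis and vertical below 0.08 rad and x of slat_b in the frame of carriage between -0.015 and 0.015 m and y of slat_b in the frame of carriage between 0.021 and 0.051 m and z of slat_b in the frame of carriage between 0.01 and 0.018 m)) and value of joint plunger above 0.0022 m and y of carriage in the frame of rail above -0.05 m and linear speed of carriage below 0.01 m/s and contact force between the fingers and carriage above 3 N), for 0.4 s.
At the end, for the whole second after the job is handed in: Fingers still press the deck unit (over 3 N); deck at rest, ball over 2.2 mm down in the notch. Upper slats along deck x within 0.2 rad, within 15 mm of x 0, y +36/-36 mm (one each), 14 (+-4) mm above deck, level, still, untouched; lower slats within 12 mm (x), 15 mm (y), 0.2 rad of their places (all of step 2 and contact force between the fingers and slat_a below 0.3 N and contact force between the fingers and slat_b below 0.3 N and contact force between the fingers and base_near below 0.3 N and contact force between the fingers and base_far below 0.3 N and linear speed of each of slat_a, slat_b below 0.02 m/s); the arm keeps its last pose, push and grip.
It fails at once if a bystander (short slat, jar, wrench, mouse, beaker, bottle) is displaced by more than 30 mm (distance of any of short_slat, vial_jar, wrench, mouse, beaker, bottle from where it was at the start of the episode above 0.03 m).
It also fails if it takes over 72 s, if anything falls off the work surface, if the arm or the gripper's body presses on something with over 40 N, if the wrist force passes 120 N, or if a joint passes its speed limit or range.

## Working session

There is one attempt and no reset: what is moved stays moved. The work goes in short steps, Python scripts to look and compute and a shell command to move; the robot and the scene stay as the last step left them, time stands still between calls to the robot, and variables do not carry over. Pictures are saved under pics/ and viewed, at most 10 in all, crops included, and the job is handed in when it is done.

```bash
ls; mkdir -p pics; python3 - <<'E'
from cell import arm, eyes
import cv2
print(arm.read_state(), arm.pinch_z)
for n in ("scene","top"):
    im=eyes.capture(n); cv2.imwrite(f"pics/{n}0.png",im[:,:,::-1]); p=eyes.camera_params(n); print(n,p)
print(eyes.camera_params("wrist"))
E
```

```text
pics
{'t': 0.0, 'q': array([-1.21319213,  0.41189787, -0.01268943,  1.59704844,  0.00559835,
        1.13431339, -0.08221016]), 'qd': array([-5.88016592e-04, -2.03600380e-03,  7.19145368e-04, -9.42129808e-04,
       -2.88227247e-05, -8.54596461e-04, -6.38041891e-04]), 'effort': array([-1.89532061e-04, -6.00624704e+01,  6.82219360e-01, -2.99415779e+01,
        1.38508697e-02,  1.04826080e-02,  1.29403666e-06]), 'position': array([0.25800101, 0.56871149, 0.23045267]), 'ee_rot': array([-3.13996584e+00,  1.23518757e-04,  2.71578165e+00]), 'contact_force': array([-0.4741651 , -0.36545814,  0.12323555]), 'moment': array([ 0.01836476,  0.00820353, -0.03595491]), 'grasp_force': 0.0, 'gripper_width': 0.08553288679658397} -0.0187
scene {'fx': 501.59605644160695, 'fy': 501.59605644160695, 'cx': 321.77198425273303, 'cy': 200.15045081226683, 'dist_coeffs': array([-0.10097503,  0.        ,  0.        ,  0.        ,  0.        ]), 'R': array([[ 0.4449735 ,  0.8954132 , -0.01529038],
       [ 0.48089613, -0.25331386, -0.83938728],
       [-0.75547171,  0.36615201, -0.54331869]]), 't': array([-0.2348
[... 309 characters left out ...]
55e-01, -6.38431134e-03, -1.46408902e-01],
       [ 1.46412074e-01, -2.96675831e-05, -9.89223687e-01]]), 't': array([0.00887735, 0.55521366, 1.33554506])}
{'fx': 277.9075464579842, 'fy': 277.9075464579842, 'cx': 316.66934026752443, 'cy': 196.04471423383345, 'dist_coeffs': array([-0.01246939,  0.        ,  0.        ,  0.        ,  0.        ]), 'hand_eye': array([[-4.63603278e-04, -9.64647096e-01, -2.63544616e-01,
         6.70555226e-02],
       [ 9.99999855e-01, -5.19770183e-04,  1.43397303e-04,
        -1.63805956e-04],
       [-2.75310426e-04, -2.63544511e-01,  9.64647197e-01,
        -1.43442475e-01],
       [ 0.00000000e+00,  0.00000000e+00,  0.00000000e+00,
         1.00000000e+00]])}
```

View pics/top0.png

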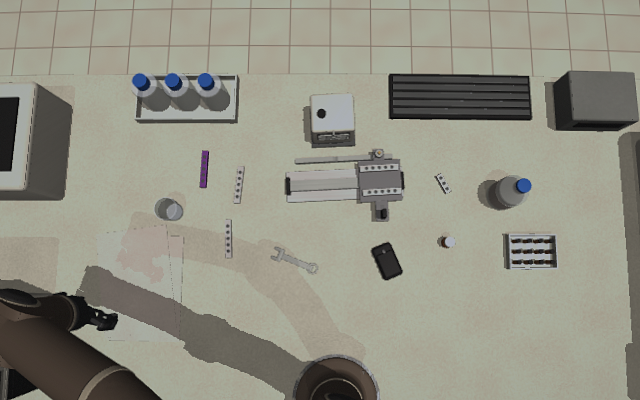

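View pics/scene0.png

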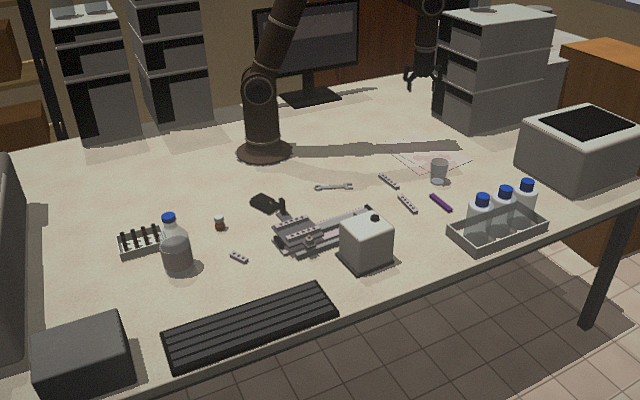

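The top view shows the loose slats at (239,184) and (228,238), with the purple look-alike at (204,169). The deck is at (380,181) with two base slats, its tab is at (381,211) on the robot's side, and the rail runs left (world +y) to the dryer at (332,115).

```bash
cat > h.py <<'E'
import numpy as np, cv2
from cell import arm, eyes
from scipy.spatial.transform import Rotation as Ro
def cam(n,st=None):
    p=eyes.camera_params(n); K=np.array([[p["fx"],0,p["cx"]],[0,p["fy"],p["cy"]],[0,0,1]])
    if n=="wrist":
        T=np.eye(4); T[:3,:3]=Ro.from_euler("xyz",st["ee_rot"]).as_matrix(); T[:3,3]=st["position"]
        W=T@p["hand_eye"]; R=W[:3,:3].T; t=-R@W[:3,3]
    else: R,t=p["R"],p["t"]
    return K,p["dist_coeffs"],R,t
def ray(c,px,z):
    K,d,R,t=c; u=cv2.undistortPoints(np.array(px,float).reshape(-1,1,2),K,d).reshape(-1,2)
    D=np.c_[u,np.ones(len(u))]@R; C=-R.T@t
    return C+D*((z-C[2])/D[:,2])[:,None]
def proj(c,X):
    K,d,R,t=c; return cv2.projectPoints(np.array(X,float).reshape(-1,3),cv2.Rodrigues(R)[0],t,K,d)[0].reshape(-1,2)
def blobs(m,c,z,lo=30,hi=5000):
    m=cv2.morphologyEx(m.astype(np.uint8),cv2.MORPH_CLOSE,np.ones((3,3)))
    cs,_=cv2.findContours(m,cv2.RETR_EXTERNAL,cv2.CHAIN_APPROX_NONE)
    for k in cs:
        a=cv2.contourArea(k)
        if lo<a<hi:
            P=ray(c,k,z); r=cv2.minAreaRect((P[:,:2]*1000).astype(np.float32))
            print(int(a),k.reshape(-1,2).mean(0).round(),"ctr",np.round(r[0],1),"size",np.round(r[1],1),"ang",round(r[2],1))
E
python3 - <<'E'
from h import *
im=cv2.imread("pics/top0.png"); c=cam("top")
hsv=cv2.cvtColor(im,cv2.COLOR_BGR2HSV)
for p in [(239,175),(228,225),(380,168),(380,194),(375,181),(210,240),(260,200),(320,185),(381,213),(331,170)]: print(p,hsv[p[1],p[0]])
roi=np.zeros(im.shape[:2],bool); roi[140:270,190:460]=1
m=(hsv[...,1]<30)&(hsv[...,2]>135)&roi
blobs(m,c,0.014)
print("at base top"); blobs(m,c,0.059)
print("dark"); blobs((hsv[...,2]<50)&roi,c,0.09)
big=cv2.resize(im[130:280,190:460],None,fx=2.9,fy=2.9,interpolation=cv2.INTER_CUBIC); cv2.imwrite("pics/topc.png",big)
E
```

```text
(239, 175) [  9  10 173]
(228, 225) [15  7 77]
(380, 168) [ 60   4 118]
(380, 194) [ 83   6 166]
(375, 181) [173   9 110]
(210, 240) [ 23  34 159]
(260, 200) [ 26  32 170]
(320, 185) [ 26  12 152]
(381, 213) [60 21 12]
(331, 170) [ 60   1 172]
191 [208. 266.] ctr [369.  357.4] size [ 25.5 118.5] ang 0.6
at base top
191 [208. 266.] ctr [368.5 346.2] size [ 24.7 114.6] ang 0.6
dark
493 [386. 258.] ctr [ 387.  -132.6] size [80.8 54.4] ang 23.6
42 [383. 213.] ctr [ 509.6 -126.9] size [24.7 16.4] ang 0.3
42 [288. 186.] ctr [584.  134.6] size [44.7  8.3] ang 1.2
```

View pics/topc.png

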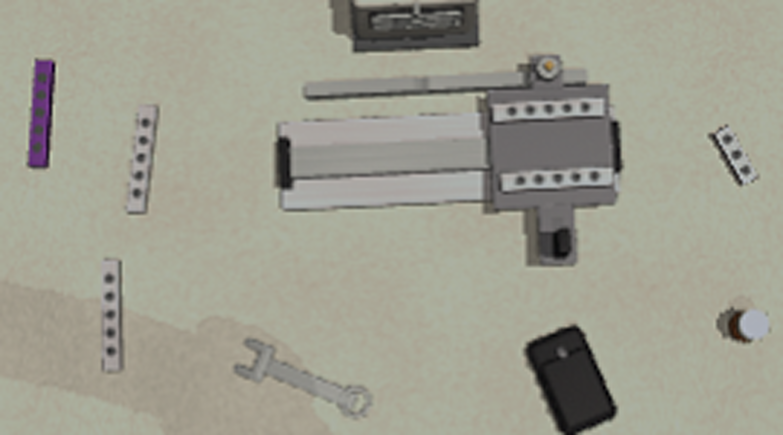

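The crop shows the slats at crop (142,159) and (112,315). The base pair runs (493,111)–(605,106) and (501,183)–(612,177), and the tab top is at (563,241).

```bash
python3 - <<'E'
from h import *
im=cv2.imread("pics/top0.png"); c=cam("top")
hsv=cv2.cvtColor(im,cv2.COLOR_BGR2HSV)
for n,(x0,y0,x1,y1) in dict(s1=(228,160,250,210),s2=(220,212,238,264)).items():
    m=np.zeros(im.shape[:2],bool); m[y0:y1,x0:x1]=1
    blobs((hsv[...,1]<21)&m,c,0.014)
def P(x,y,z): return ray(c,[[x/2.9+190-.3,y/2.9+130-.3]],z)[0]*1000
for a,b in [((493,111),(605,106)),((501,183),(612,177))]:
    A,B=P(*a,.059),P(*b,.059); print("base",A.round(),B.round(),((A+B)/2).round(1),np.linalg.norm(A-B).round(1),np.degrees(np.arctan2((A-B)[0],(A-B)[1])).round(1))
D=[P(*q,.045).round(1) for q in [(487,86),(607,86),(614,205),(490,210)]]; print("deck",D,np.mean(D,0))
print("s1",[P(*q,.014).round() for q in [(142,105),(137,212)]],"s2",[P(*q,.014).round() for q in [(111,258),(112,371)]])
print("tab top", P(563,241,.1), "bar",P(305,90,.021),P(525,77,.021))
E
```

```text
200 [238. 184.] ctr [602.5 285.7] size [ 19.3 108.2] ang 84.9
204 [228. 237.] ctr [445.  310.7] size [ 26.  108.7] ang 88.2
base [642. -66.  59.] [ 648. -175.   59.] [ 645.3 -120.3   59. ] 109.6 -3.0
base [571. -73.  59.] [ 578. -181.   59.] [ 574.7 -126.9   59. ] 107.9 -3.5
deck [array([670.6, -60.5,  45. ]), array([ 671.5, -179.2,   45. ]), array([ 552.6, -184.3,   45. ]), array([546.9, -63.2,  45. ])] [ 610.4 -121.8   45. ]
s1 [array([656., 286.,  14.]), array([547., 287.,  14.])] s2 [array([501., 312.,  14.]), array([389., 307.,  14.])]
tab top [ 510.33438962 -128.2089533   100.        ] bar [670.93631144 121.09394083  21.        ] [ 685.78167874 -100.06702485   21.        ]
```

```bash
cat >> h.py <<'E'
def delta(pos_mm,yaw_deg):
    s=arm.read_state(); R=Ro.from_euler("xyz",s["ee_rot"]); T=Ro.from_euler("xyz",[np.pi,0,np.radians(yaw_deg)])
    print("slide",R.inv().apply(np.array(pos_mm)-s["position"]*1000).round(1),"ang",(R.inv()*T).as_rotvec().round(4),"t",s["t"])
E
python3 -c "
from h import *
delta([600,287,150],180)"
```

```text
slide [-427.8 -115.2   80.7] ang [-1.500e-03 -2.000e-04 -4.257e-01] t 0.1
```

```bash
R='{"hand":0,"slide":[-428,-115,81],"angular":[-0.0015,0,-0.4257]}'; python3 -m pendant '[{"hand":0,"slide":[-20,-5,3],"angular":[0,0,-0.03]},{"hand":0,"slide":[-58,-15,11],"angular":[0,0,-0.09]},{"hand":0,"slide":[-96,-26,18],"angular":[0,0,-0.15]},{"hand":0,"slide":[-134,-36,25],"angular":[0,0,-0.2]},{"hand":0,"slide":[-172,-46,32],"angular":[0,0,-0.25]},{"hand":0,"slide":[-210,-56,40],"angular":[0,0,-0.3]},{"hand":0,"slide":[-248,-67,47],"angular":[0,0,-0.35]},{"hand":0,"slide":[-286,-77,54],"angular":[0,0,-0.4]},{"hand":0,"slide":[-324,-87,61],"angular":[-0.0015,0,-0.4257]},{"hand":0,"slide":[-362,-97,68],"angular":[-0.0015,0,-0.4257]},{"hand":0,"slide":[-400,-107,75],"angular":[-0.0015,0,-0.4257]},{"hand":0,"slide":[-420,-113,79],"angular":[-0.0015,0,-0.4257]},{"hand":0,"slide":[-428,-115,81],"angular":[-0.0015,0,-0.4257]},{"hand":0,"slide":[-428,-115,81],"angular":[-0.0015,0,-0.4257]},{"hand":0,"slide":[-428,-115,81],"angular":[-0.0015,0,-0.4257]}]'
python3 - <<'E'
from h import *
s=arm.read_state(); im=eyes.capture("wrist")[:,:,::-1].copy(); np.save("w1.npy",[*s["position"],*s["ee_rot"]]); cv2.imwrite("pics/w1.png",im); print(s["position"],s["ee_rot"],s["contact_force"])
c=cam("wrist",s); hsv=cv2.cvtColor(im,cv2.COLOR_BGR2HSV)
blobs((hsv[...,1]<21)&(hsv[...,2]>60),c,0.014,200,20000)
E
```

```text
t: 1.35
position: [0.5995, 0.2885, 0.1499]
ee_rot: [3.14, -0.001, -3.141]
contact_force: [-0.4, 0.6, 0.2]
gripper_width: 0.0856
grasp_force: 0.0
[0.5995234  0.288517   0.14985648] [ 3.1396715e+00 -1.1132273e-03 -3.1414003e+00] [-0.44364937  0.59183133  0.21395603]
423 [ 64. 291.] ctr [721.4  -2. ] size [13.8 95.1] ang 7.0
295 [ 17. 261.] ctr [683.9 -50.7] size [13.1 41.4] ang 2.7
672 [129. 255.] ctr [676.6  78.7] size [13.7 80. ] ang 3.5
204 [ 43. 226.] ctr [640.4  -1.9] size [ 13.3 104.4] ang 2.5
3972 [ 76. 192.] ctr [604.1  33.1] size [ 36.  169.1] ang 3.2
253 [ 32. 169.] ctr [576.9  -1.4] size [14.1 77.1] ang 4.6
762 [317. 163.] ctr [574.3 289.9] size [16.9 55.1] ang 84.9
14873 [560.  51.] ctr [494.1 514.6] size [131.9 149.9] ang 0.9
```

View pics/w1.png

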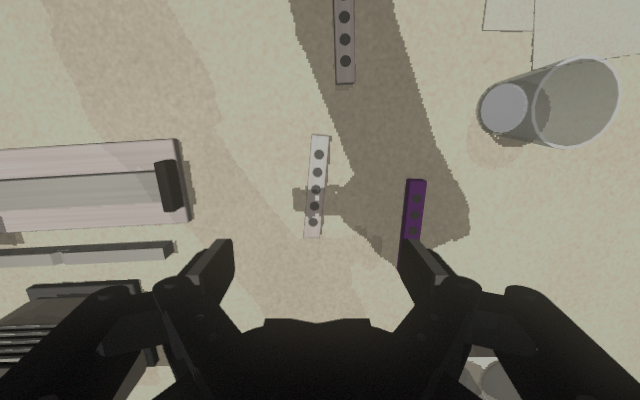

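Wrist view: slat s1 has corners (311,135), (329,137), (304,236), (321,238). The purple look-alike is just to its right at (405–426,180), s2's lower end is at (345,82), and the index bar shows a dark spot near (60,257).

```bash
python3 - <<'E'
from h import *
v=np.load("w1.npy"); c=cam("wrist",dict(position=v[:3],ee_rot=v[3:]))
f=lambda q,z:(ray(c,q,z)[:,:2]*1000).round(1)
q=f([[311,135],[329,137],[321,238],[304,236]],.014); print(q.tolist(),q.mean(0),"end mids",(q[0]+q[1])/2,(q[2]+q[3])/2)
print("wells",f([[319,155],[318,172],[315.5,189.5],[314,206],[313,222]],.014).tolist())
print("purple",f([[405,180],[426,180],[400,268]],.014).tolist())
print("s2",f([[335,83],[354,82],[345,39],[345,61],[344,17]],.014).tolist())
print("bar",f([[60,257],[175,245]],.021).tolist())
ct=cam("top"); P=lambda x,y,z:(ray(ct,[[x/2.9+189.7,y/2.9+129.7]],z)[0]*1000).round(1)
print("notch top view",P(424,82,.021),"dryer front bottom corners",P(352,48,.03),P(478,44,.03),"purple",P(54,62,.014),P(46,166,.014))
delta([602,287,40],180-4)
E
```

```text
[[546.4, 283.3], [548.3, 301.0], [655.9, 293.5], [653.5, 275.1]] [601.025 288.225] end mids [547.35 292.15] [654.7 284.3]
wells [[566.0, 291.2], [583.3, 290.2], [601.6, 287.6], [619.5, 286.0], [637.4, 284.9]]
purple [[591.6, 379.6], [591.6, 401.3], [692.5, 382.5]]
s2 [[498.5, 306.1], [497.6, 323.9], [461.1, 314.6], [479.5, 315.0], [443.4, 313.2]]
bar [[675.4, 8.8], [660.9, 137.3]]
notch top view [679.9   1.6  21. ] dryer front bottom corners [712.3  74.   30. ] [717.2 -52.4  30. ] purple [700.5 377.8  14. ] [593.1 381.   14. ]
slide [ -3.1  -2.9 110.2] ang [ 0.0025 -0.001   0.0717] t 1.4
```

```bash
python3 - <<'E'
from h import *
print(arm.read_state()["position"])
delta([601.5,287.8,4],175.5)
E
```

```text
[0.5989995  0.28959247 0.15022751]
slide [ -2.6  -2.2 146.2] ang [ 0.0025 -0.001   0.0804] t 1.4
```

```bash
python3 -m pendant '[{"hand":0.35,"slide":[-1,-1,20],"angular":[0.0025,-0.001,0.0804]},{"hand":0.35,"slide":[-2,-1,50],"angular":[0.0025,-0.001,0.0804]},{"hand":0.35,"slide":[-2,-1,80],"angular":[0.0025,-0.001,0.0804]},{"hand":0.35,"slide":[-2,-1,100],"angular":[0.0025,-0.001,0.0804]},{"hand":0.35,"slide":[-2,-1,110],"angular":[0.0025,-0.001,0.0804]},{"hand":0.35,"slide":[-2,-1,110],"angular":[0.0025,-0.001,0.0804]},{"hand":0.35,"slide":[-2,-1,110],"angular":[0.0025,-0.001,0.0804]},{"hand":0.35,"slide":[-2,-1,110],"angular":[0.0025,-0.001,0.0804]}]'
python3 - <<'E'
from h import *
s=arm.read_state(); print(s["position"],s["qd"].round(3))
delta([601.5,287.8,4],175.5)
E
```

```text
t: 2.07
position: [0.6032, 0.2882, 0.0422]
ee_rot: [3.141, 0.003, 3.062]
contact_force: [-0.8, -0.4, 0.2]
gripper_width: 0.0558
grasp_force: 0.0
[0.60316905 0.28817131 0.04219067] [ 0.005 -0.009  0.005 -0.002  0.001 -0.002  0.001]
slide [ 1.8 -0.5 38.2] ang [ 0.0008  0.0034 -0.001 ] t 2.0667
```

```bash
python3 -m pendant '[{"hand":0.35,"slide":[0,0,10],"angular":[0,0,0]},{"hand":0.35,"slide":[1,0,24],"angular":[0,0,0]},{"hand":0.35,"slide":[1,0,34],"angular":[0,0,0]},{"hand":0.35,"slide":[1,0,38],"angular":[0,0,0]},{"hand":0.35,"slide":[1,0,38],"angular":[0,0,0]},{"hand":1,"slide":[1,0,38],"angular":[0,0,0]},{"hand":1,"slide":[1,0,38],"angular":[0,0,0]},{"hand":1,"slide":[1,0,38],"angular":[0,0,0]},{"hand":1,"slide":[1,0,38],"angular":[0,0,0]},{"hand":1,"slide":[1,0,38],"angular":[0,0,0]},{"hand":1,"slide":[1,0,38],"angular":[0,0,0]},{"hand":1,"slide":[1,0,38],"angular":[0,0,0]}]'
```

```text
t: 3.07
position: [0.602, 0.2871, 0.003]
ee_rot: [-3.141, 0.002, 3.061]
contact_force: [-0.2, -0.6, 5.4]
gripper_width: 0.0162
grasp_force: 61.1
```

```bash
python3 -c "
from h import *
delta([613,-159.5,120],183.7)"; python3 -m pendant '[{"hand":1,"slide":[0,0,-15],"angular":[0,0,0]},{"hand":1,"slide":[0,0,-40],"angular":[0,0,0]},{"hand":1,"slide":[0,0,-75],"angular":[0,0,0]},{"hand":1,"slide":[-1,-15,-105],"angular":[0,0,-0.01]},{"hand":1,"slide":[-4,-45,-117],"angular":[0,0,-0.03]},{"hand":1,"slide":[-9,-84,-117],"angular":[0,0,-0.045]},{"hand":1,"slide":[-13,-123,-117],"angular":[0,0,-0.06]},{"hand":1,"slide":[-17,-162,-117],"angular":[0,0,-0.075]},{"hand":1,"slide":[-21,-201,-117],"angular":[0,0,-0.09]},{"hand":1,"slide":[-25,-240,-117],"angular":[0,0,-0.1]},{"hand":1,"slide":[-29,-279,-117],"angular":[0,0,-0.12]},{"hand":1,"slide":[-33,-318,-117],"angular":[0,0,-0.13]},{"hand":1,"slide":[-37,-357,-117],"angular":[0,0,-0.144]},{"hand":1,"slide":[-41,-396,-117],"angular":[0,0,-0.144]},{"hand":1,"slide":[-45,-425,-117],"angular":[0,0,-0.144]},{"hand":1,"slide":[-47,-440,-117],"angular":[0,0,-0.144]},{"hand":1,"slide":[-47,-444,-117],"angular":[0,0,-0.144]},{"hand":1,"slide":[-47,-444,-117],"angular":[0,0,-0.144]},{"hand":1,"slide":[-47,-444,-117],"angular":[0,0,-0.144]},{"hand":1,"slide":[-47,-444,-117],"angular":[0,0,-0.144]}]'
python3 - <<'E'
from h import *
delta([613,-159.5,63],183.7)
s=arm.read_state(); im=eyes.capture("wrist")[:,:,::-1].copy(); np.save("w2.npy",[*s["position"],*s["ee_rot"]]); cv2.imwrite("pics/w2.png",im); print(s["position"])
E
```

```text
slide [ -47.1 -444.3 -116.7] ang [-0.0005  0.0024 -0.1451] t 3.0667
t: 4.73
position: [0.6128, -0.1563, 0.1196]
ee_rot: [3.141, 0.001, -3.075]
contact_force: [-0.0, 0.2, -0.7]
gripper_width: 0.0159
grasp_force: 60.4
slide [ 0.1 -3.2 56.6] ang [0.0004 0.001  0.0022] t 4.7333
[ 0.61284528 -0.15633722  0.11960174]
```

View pics/w2.png

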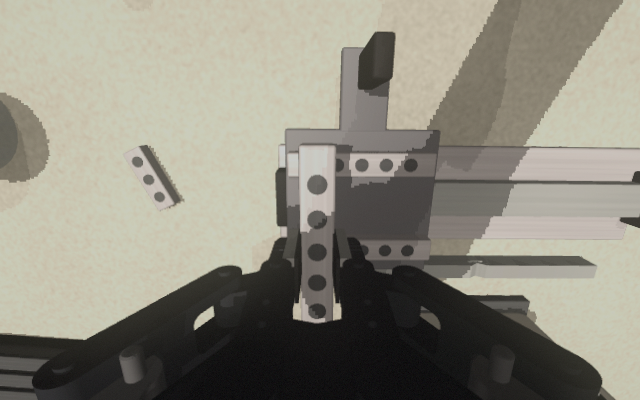

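The held slat is square at (317,230). The near base's wells are at (362,165), (386,165), (410,165), its right end is at (434,165), and the far base's right end is at (430,250). The deck's near edge runs (287,129)–(440,130), and the notch in the bar is near (475,268).

```bash
python3 - <<'E'
from h import *
v=np.load("w2.npy"); c=cam("wrist",dict(position=v[:3],ee_rot=v[3:]))
f=lambda q,z:(ray(c,q,z)[:,:2]*1000).round(1).tolist()
print("near base end, wells",f([[434,165],[410,165],[386,165],[362,165]],.059))
print("far base end,wells",f([[430,250],[407,250.5],[385,251]],.059))
print("deck near edge",f([[287,129],[440,130]],.045))
print("tab top",f([[375,33],[395,33],[391,68],[373,68]],.1), f([[384,60]],.1))
print("notch",f([[475,268]],.021),"slat ends",f([[317,145],[317,320]],.131))
E
```

```text
near base end, wells [[572.1, -71.9], [573.3, -89.7], [574.5, -107.4], [575.7, -125.2]]
far base end,wells [[640.6, -62.8], [642.2, -81.3], [643.8, -99.0]]
deck near edge [[554.0, -182.8], [546.9, -65.9]]
tab top [[499.6, -133.1], [498.9, -122.5], [516.0, -122.4], [516.6, -132.1]] [[512.3, -126.7]]
notch [[674.6, 3.0]] slat ends [[557.1, -159.9], [654.1, -153.4]]
```

```bash
python3 -m pendant '[{"hand":1,"slide":[0,0,10],"angular":[0,0,0]},{"hand":1,"slide":[0,0,25],"angular":[0,0,0]},{"hand":1,"slide":[0,-1,38],"angular":[0,0,0]},{"hand":1,"slide":[0,-1,48],"angular":[0,0,0]},{"hand":1,"slide":[0,-1,53],"angular":[0,0,0]},{"hand":1,"slide":[0,-1,55],"angular":[0,0,0]},{"hand":1,"slide":[0,-1,56.5],"angular":[0,0,0]},{"hand":1,"slide":[0,-1,57],"angular":[0,0,0]},{"hand":1,"slide":[0,-1,57],"angular":[0,0,0]},{"hand":1,"slide":[0,-1,57],"angular":[0,0,0]},{"hand":1,"slide":[0,-1,57],"angular":[0,0,0]}]'
```

```text
t: 5.7
position: [0.613, -0.1605, 0.0633]
ee_rot: [-3.14, 0.002, -3.078]
contact_force: [0.3, 0.6, -0.4]
gripper_width: 0.0165
grasp_force: 60.4
```

```bash
python3 -m pendant '[{"hand":1,"slide":[0,1,0.7],"angular":[0,0,0]},{"hand":1,"slide":[0,1,1.4],"angular":[0,0,0]},{"hand":1,"slide":[0,1,1.4],"angular":[0,0,0]},{"hand":1,"slide":[0,1,1.4],"angular":[0,0,0]}]'
```

```text
t: 6.03
position: [0.6128, -0.1593, 0.062]
ee_rot: [-3.14, 0.002, -3.078]
contact_force: [-2.7, 0.9, 5.6]
gripper_width: 0.016
grasp_force: 61.1
```

Contact at 5.6 N. Release with a modest opening and rise.

```bash
python3 -m pendant '[{"hand":0.6,"slide":[0,0,0],"angular":[0,0,0]},{"hand":0.55,"slide":[0,0,0],"angular":[0,0,0]},{"hand":0.55,"slide":[0,0,0],"angular":[0,0,0]},{"hand":0.55,"slide":[0,0,0],"angular":[0,0,0]},{"hand":0.55,"slide":[0,0,0],"angular":[0,0,0]},{"hand":0.55,"slide":[0,0,-10],"angular":[0,0,0]},{"hand":0.55,"slide":[0,0,-30],"angular":[0,0,0]},{"hand":0.55,"slide":[0,0,-60],"angular":[0,0,0]},{"hand":0.55,"slide":[0,0,-85],"angular":[0,0,0]},{"hand":0.55,"slide":[0,0,-90],"angular":[0,0,0]},{"hand":0.55,"slide":[0,0,-90],"angular":[0,0,0]}]'
python3 - <<'E'
from h import *
delta([445,313.4,100],182.5)
s=arm.read_state(); im=eyes.capture("wrist")[:,:,::-1].copy(); np.save("w3.npy",[*s["position"],*s["ee_rot"]]); cv2.imwrite("pics/w3.png",im); print(s["position"])
E
```

```text
t: 6.95
position: [0.614, -0.1597, 0.1545]
ee_rot: [-3.139, 0.006, -3.078]
contact_force: [-0.6, -0.6, 0.6]
gripper_width: 0.0381
grasp_force: 0.0
slide [139.1 483.   52.5] ang [-0.0023  0.006   0.0197] t 6.95
[ 0.61401536 -0.1596994   0.15450404]
```

View pics/w3.png

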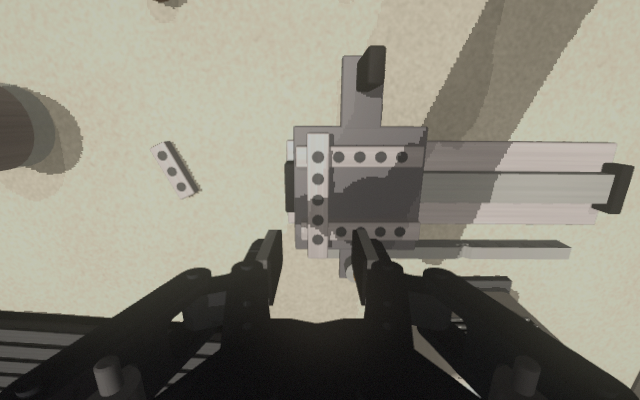

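The slat lies square across both bases, with its centre well at (318,199). Next is s2.

```bash
python3 -m pendant '[{"hand":0.55,"slide":[5,15,0],"angular":[0,0,0]},{"hand":0.45,"slide":[14,50,0],"angular":[-0.002,0.006,0.02]},{"hand":0.35,"slide":[25,88,0],"angular":[-0.002,0.006,0.02]},{"hand":0.35,"slide":[36,125,0],"angular":[-0.002,0.006,0.02]},{"hand":0.35,"slide":[47,163,0],"angular":[-0.002,0.006,0.02]},{"hand":0.35,"slide":[58,201,0],"angular":[-0.002,0.006,0.02]},{"hand":0.35,"slide":[69,239,0],"angular":[-0.002,0.006,0.02]},{"hand":0.35,"slide":[80,277,5],"angular":[-0.002,0.006,0.02]},{"hand":0.35,"slide":[91,315,10],"angular":[-0.002,0.006,0.02]},{"hand":0.35,"slide":[102,353,18],"angular":[-0.002,0.006,0.02]},{"hand":0.35,"slide":[113,390,26],"angular":[-0.002,0.006,0.02]},{"hand":0.35,"slide":[124,427,35],"angular":[-0.002,0.006,0.02]},{"hand":0.35,"slide":[133,460,44],"angular":[-0.002,0.006,0.02]},{"hand":0.35,"slide":[138,478,50],"angular":[-0.002,0.006,0.02]},{"hand":0.35,"slide":[139,483,52],"angular":[-0.002,0.006,0.02]},{"hand":0.35,"slide":[139,483,52],"angular":[-0.002,0.006,0.02]},{"hand":0.35,"slide":[139,483,52],"angular":[-0.002,0.006,0.02]},{"hand":0.35,"slide":[139,483,52],"angular":[-0.002,0.006,0.02]}]'
python3 - <<'E'
from h import *
s=arm.read_state(); im=eyes.capture("wrist")[:,:,::-1].copy(); np.save("w4.npy",[*s["position"],*s["ee_rot"]]); cv2.imwrite("pics/w4.png",im)
v=np.load("w3.npy"); c=cam("wrist",dict(position=v[:3],ee_rot=v[3:]))
f=lambda q,z:(ray(c,q,z)[:,:2]*1000).round(1)
print("slat",f([[317.5,157],[318,199],[318,239]],.073).tolist()); print("near",f([[402,157],[339,157]],.059).tolist(),"far",f([[400,232],[341,232]],.059).tolist(),"deck edge",f([[294,127],[427,127]],.045).tolist())
E
```

```text
t: 8.5
position: [0.4437, 0.3121, 0.0985]
ee_rot: [-3.141, -0.005, -3.1]
contact_force: [0.0, -0.1, -1.0]
gripper_width: 0.0555
grasp_force: 0.0
slat [[576.2, -161.5], [611.4, -158.9], [647.9, -156.5]]
near [[573.5, -89.0], [576.9, -143.0]] far [[642.4, -80.8], [645.9, -135.3]] deck edge [[554.8, -183.7], [547.3, -66.4]]
```

View pics/w4.png

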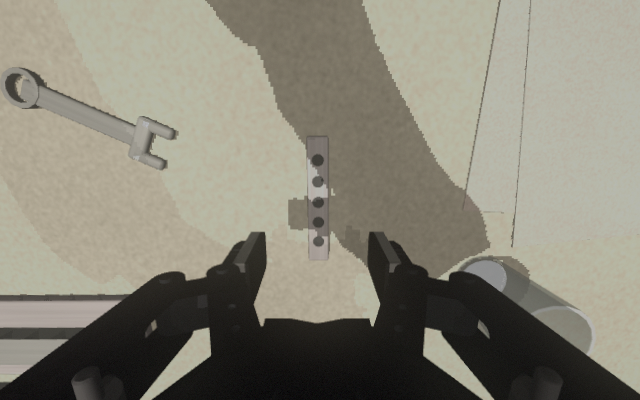

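The s2 wells are at (318,160), (318,202.5) and (318.5,241), and the slat is square to the tool.

```bash
python3 - <<'E'
from h import *
v=np.load("w4.npy"); c=cam("wrist",dict(position=v[:3],ee_rot=v[3:]))
print((ray(c,[[318,160],[318,202.5],[318.5,241]],.014)[:,:2]*1000).round(1).tolist())
delta([444,313,3],182.5)
E
```

```text
[[407.8, 311.7], [444.1, 313.2], [479.7, 315.2]]
slide [-0.6  0.9 95.8] ang [ 0.     -0.0047 -0.0026] t 8.55
```

```bash
python3 -m pendant '[{"hand":0.35,"slide":[0,1,15],"angular":[0,-0.003,0]},{"hand":0.35,"slide":[0,1,40],"angular":[0,-0.003,0]},{"hand":0.35,"slide":[0,1,65],"angular":[0,-0.003,0]},{"hand":0.35,"slide":[0,1,83],"angular":[0,-0.003,0]},{"hand":0.35,"slide":[0,1,92],"angular":[0,-0.003,0]},{"hand":0.35,"slide":[0,1,95],"angular":[0,-0.003,0]},{"hand":0.35,"slide":[0,1,95],"angular":[0,-0.003,0]},{"hand":0.35,"slide":[0,1,95],"angular":[0,-0.003,0]},{"hand":1,"slide":[0,1,95],"angular":[0,-0.003,0]},{"hand":1,"slide":[0,1,95],"angular":[0,-0.003,0]},{"hand":1,"slide":[0,1,95],"angular":[0,-0.003,0]},{"hand":1,"slide":[0,1,95],"angular":[0,-0.003,0]},{"hand":1,"slide":[0,1,95],"angular":[0,-0.003,0]},{"hand":1,"slide":[0,1,95],"angular":[0,-0.003,0]},{"hand":1,"slide":[0,1,95],"angular":[0,-0.003,0]}]'
python3 -c "
from h import *
delta([608,-85,122],183.7)"
```

```text
t: 9.8
position: [0.4432, 0.3152, 0.0047]
ee_rot: [3.14, -0.001, -3.098]
contact_force: [-0.7, -1.3, 7.1]
gripper_width: 0.0164
grasp_force: 59.3
slide [-147.2 -406.8 -118. ] ang [ 0.0016 -0.0006 -0.0212] t 9.8
```

```bash
python3 -m pendant '[{"hand":1,"slide":[0,0,-15],"angular":[0,0,0]},{"hand":1,"slide":[0,0,-45],"angular":[0,0,0]},{"hand":1,"slide":[0,0,-80],"angular":[0,0,0]},{"hand":1,"slide":[-5,-14,-108],"angular":[0,0,-0.02]},{"hand":1,"slide":[-17,-48,-118],"angular":[0,0,-0.021]},{"hand":1,"slide":[-30,-84,-118],"angular":[0,0,-0.021]},{"hand":1,"slide":[-43,-120,-118],"angular":[0,0,-0.021]},{"hand":1,"slide":[-56,-156,-118],"angular":[0,0,-0.021]},{"hand":1,"slide":[-69,-192,-118],"angular":[0,0,-0.021]},{"hand":1,"slide":[-82,-228,-118],"angular":[0,0,-0.021]},{"hand":1,"slide":[-95,-264,-118],"angular":[0,0,-0.021]},{"hand":1,"slide":[-108,-300,-118],"angular":[0,0,-0.021]},{"hand":1,"slide":[-121,-336,-118],"angular":[0,0,-0.021]},{"hand":1,"slide":[-134,-370,-118],"angular":[0,0,-0.021]},{"hand":1,"slide":[-142,-395,-118],"angular":[0,0,-0.021]},{"hand":1,"slide":[-147,-406,-118],"angular":[0,0,-0.021]},{"hand":1,"slide":[-147,-407,-118],"angular":[0,0,-0.021]},{"hand":1,"slide":[-147,-407,-118],"angular":[0,0,-0.021]},{"hand":1,"slide":[-147,-407,-118],"angular":[0,0,-0.021]},{"hand":1,"slide":[-147,-407,-118],"angular":[0,0,-0.021]}]'
python3 -c "
from h import *
delta([608,-85,63.5],183.7)"
```

```text
t: 11.47
position: [0.6071, -0.0829, 0.1211]
ee_rot: [3.14, -0.002, -3.074]
contact_force: [1.1, -0.1, -0.9]
gripper_width: 0.0161
grasp_force: 58.8
slide [-0.9 -2.2 57.6] ang [ 0.002  -0.0022  0.0028] t 11.4667
```

```bash
python3 -m pendant '[{"hand":1,"slide":[0,0,10],"angular":[0,0,0]},{"hand":1,"slide":[-1,-1,25],"angular":[0,0,0]},{"hand":1,"slide":[-1,-1,38],"angular":[0,0,0]},{"hand":1,"slide":[-1,-1,48],"angular":[0,0,0]},{"hand":1,"slide":[-1,-1,53],"angular":[0,0,0]},{"hand":1,"slide":[-1,-1,55],"angular":[0,0,0]},{"hand":1,"slide":[-1,-1,56],"angular":[0,0,0]},{"hand":1,"slide":[-1,-1,56],"angular":[0,0,0]},{"hand":1,"slide":[-1,-1,56],"angular":[0,0,0]}]'; python3 -m pendant '[{"hand":1,"slide":[0,0,0.5],"angular":[0,0,0]},{"hand":1,"slide":[0,0,1],"angular":[0,0,0]},{"hand":1,"slide":[0,0,1],"angular":[0,0,0]}]'
```

```text
t: 12.22
position: [0.6088, -0.0863, 0.0656]
ee_rot: [3.141, -0.001, -3.077]
contact_force: [-0.1, 0.8, -1.0]
gripper_width: 0.0161
grasp_force: 58.8
t: 12.47
position: [0.6085, -0.0863, 0.0643]
ee_rot: [3.141, -0.001, -3.077]
contact_force: [-0.7, 0.8, -1.6]
gripper_width: 0.0159
grasp_force: 58.8
```

```bash
for i in 1; do python3 -m pendant '[{"hand":1,"slide":[0,0.5,0.5],"angular":[0,0,0]},{"hand":1,"slide":[0,0.5,1],"angular":[0,0,0]},{"hand":1,"slide":[0,0.5,1],"angular":[0,0,0]}]'; done; python3 -m pendant '[{"hand":1,"slide":[0,0,0.5],"angular":[0,0,0]},{"hand":1,"slide":[0,0,0.8],"angular":[0,0,0]},{"hand":1,"slide":[0,0,0.8],"angular":[0,0,0]}]'
```

```text
t: 12.72
position: [0.6086, -0.0859, 0.0638]
ee_rot: [3.141, -0.001, -3.077]
contact_force: [-1.3, -0.8, 5.2]
gripper_width: 0.016
grasp_force: 59.5
t: 12.97
position: [0.6086, -0.0859, 0.0637]
ee_rot: [3.141, -0.001, -3.077]
contact_force: [-4.5, -0.1, 10.9]
gripper_width: 0.0162
grasp_force: 60.3
```

```bash
python3 -m pendant '[{"hand":0.6,"slide":[0,0,-1],"angular":[0,0,0]},{"hand":0.55,"slide":[0,0,-1],"angular":[0,0,0]},{"hand":0.55,"slide":[0,0,-1],"angular":[0,0,0]},{"hand":0.55,"slide":[0,0,-1],"angular":[0,0,0]},{"hand":0.55,"slide":[0,0,-1],"angular":[0,0,0]},{"hand":0.55,"slide":[0,0,-10],"angular":[0,0,0]},{"hand":0.55,"slide":[0,0,-30],"angular":[0,0,0]},{"hand":0.55,"slide":[0,0,-60],"angular":[0,0,0]},{"hand":0.55,"slide":[0,0,-85],"angular":[0,0,0]},{"hand":0.55,"slide":[0,0,-95],"angular":[0,0,0]},{"hand":0.55,"slide":[0,0,-95],"angular":[0,0,0]},{"hand":0.55,"slide":[0,0,-95],"angular":[0,0,0]},{"hand":0.55,"slide":[0,0,-95],"angular":[0,0,0]}]'
python3 - <<'E'
from h import *
delta([510.4,-127.5,150],183.7)
s=arm.read_state(); im=eyes.capture("wrist")[:,:,::-1].copy(); np.save("w5.npy",[*s["position"],*s["ee_rot"]]); cv2.imwrite("pics/w5.png",im)
E
```

```text
t: 14.05
position: [0.6077, -0.0857, 0.1559]
ee_rot: [3.14, -0.004, -3.077]
contact_force: [0.9, 0.0, -0.5]
gripper_width: 0.0385
grasp_force: 0.0
slide [ 99.7 -35.4   6.2] ang [ 0.0012 -0.0039  0.    ] t 14.05
```

View pics/w5.png

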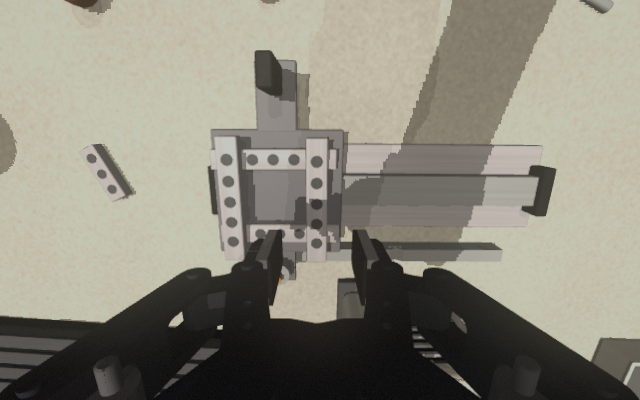

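The tower is in place: the upper slats are square at (230,200) and (317,200), and the tab is at (265,70). Now the tab.

```bash
python3 - <<'E'
from h import *
v=np.load("w5.npy"); c=cam("wrist",dict(position=v[:3],ee_rot=v[3:]))
f=lambda q,z:(ray(c,q,z)[:,:2]*1000).round(1).tolist()
print("left",f([[226,160],[233,241]],.073),"right",f([[317,160],[317,243]],.073),"near wells",f([[252,159],[294,159]],.059))
E
python3 -m pendant '[{"hand":0.45,"slide":[15,-5,0],"angular":[0,0,0]},{"hand":0.3,"slide":[45,-16,0],"angular":[0,0,0]},{"hand":0.3,"slide":[75,-27,3],"angular":[0,0,0]},{"hand":0.3,"slide":[93,-34,6],"angular":[0,-0.004,0]},{"hand":0.3,"slide":[99,-35,6],"angular":[0,-0.004,0]},{"hand":0.3,"slide":[100,-35,6],"angular":[0,-0.004,0]},{"hand":0.3,"slide":[100,-35,6],"angular":[0,-0.004,0]},{"hand":0.3,"slide":[100,-35,6],"angular":[0,-0.004,0]}]'
python3 -c "
from h import *
delta([510.4,-127.5,64],183.7)"
```

```text
left [[576.4, -161.8], [647.9, -157.1]] right [[571.7, -87.6], [645.0, -82.9]] near wells [[576.3, -143.7], [574.0, -107.4]]
t: 14.77
position: [0.5122, -0.1264, 0.1513]
ee_rot: [3.14, 0.003, -3.076]
contact_force: [-0.5, 0.2, 0.9]
gripper_width: 0.0595
grasp_force: 0.0
slide [ 2.1 -1.1 87.3] ang [0.0012 0.0026 0.0011] t 14.7667
```

```bash
python3 -m pendant '[{"hand":0.3,"slide":[1,-1,15],"angular":[0,0,0]},{"hand":0.3,"slide":[2,-1,40],"angular":[0,0,0]},{"hand":0.3,"slide":[2,-1,65],"angular":[0,0,0]},{"hand":0.3,"slide":[2,-1,80],"angular":[0,0,0]},{"hand":0.3,"slide":[2,-1,87],"angular":[0,0,0]},{"hand":0.3,"slide":[2,-1,87],"angular":[0,0,0]},{"hand":0.3,"slide":[2,-1,87],"angular":[0,0,0]},{"hand":0.6,"slide":[2,-1,87],"angular":[0,0,0]},{"hand":0.8,"slide":[2,-1,87],"angular":[0,0,0]},{"hand":1,"slide":[2,-1,87],"angular":[0,0,0]},{"hand":1,"slide":[2,-1,87],"angular":[0,0,0]},{"hand":1,"slide":[2,-1,87],"angular":[0,0,0]},{"hand":1,"slide":[2,-1,87],"angular":[0,0,0]},{"hand":1,"slide":[2,-1,87],"angular":[0,0,0]},{"hand":1,"slide":[2,-1,87],"angular":[0,0,0]}]'
```

```text
t: 16.02
position: [0.5097, -0.1276, 0.0653]
ee_rot: [3.14, 0.003, -3.077]
contact_force: [-0.9, 3.4, 6.3]
gripper_width: 0.0114
grasp_force: 58.7
```

```bash
python3 -m pendant '[{"hand":1,"slide":[0,0.5,0],"angular":[0,0,0]},{"hand":1,"slide":[0,1.5,0],"angular":[0,0,0]},{"hand":1,"slide":[0,3,0],"angular":[0,0,0]},{"hand":1,"slide":[0,5,0],"angular":[0,0,0]},{"hand":1,"slide":[0,7.5,0],"angular":[0,0,0]},{"hand":1,"slide":[0,10,0],"angular":[0,0,0]},{"hand":1,"slide":[0,12.5,0],"angular":[0,0,0]},{"hand":1,"slide":[0,15,0],"angular":[0,0,0]},{"hand":1,"slide":[0,17.5,0],"angular":[0,0,0]},{"hand":1,"slide":[0,20,0],"angular":[0,0,0]},{"hand":1,"slide":[0,22.5,0],"angular":[0,0,0]},{"hand":1,"slide":[0,25,0],"angular":[0,0,0]},{"hand":1,"slide":[0,27.5,0],"angular":[0,0,0]},{"hand":1,"slide":[0,30,0],"angular":[0,0,0]},{"hand":1,"slide":[0,32.5,0],"angular":[0,0,0]},{"hand":1,"slide":[0,35,0],"angular":[0,0,0]},{"hand":1,"slide":[0,37.5,0],"angular":[0,0,0]},{"hand":1,"slide":[0,40,0],"angular":[0,0,0]},{"hand":1,"slide":[0,42.5,0],"angular":[0,0,0]},{"hand":1,"slide":[0,45,0],"angular":[0,0,0]}]'
python3 -m pendant '[{"hand":1,"slide":[0,2.5,0],"angular":[0,0,0]},{"hand":1,"slide":[0,5,0],"angular":[0,0,0]},{"hand":1,"slide":[0,7.5,0],"angular":[0,0,0]},{"hand":1,"slide":[0,10,0],"angular":[0,0,0]},{"hand":1,"slide":[0,12.5,0],"angular":[0,0,0]},{"hand":1,"slide":[0,15,0],"angular":[0,0,0]},{"hand":1,"slide":[0,17.5,0],"angular":[0,0,0]},{"hand":1,"slide":[0,20,0],"angular":[0,0,0]},{"hand":1,"slide":[0,22.5,0],"angular":[0,0,0]},{"hand":1,"slide":[0,25,0],"angular":[0,0,0]},{"hand":1,"slide":[0,27.5,0],"angular":[0,0,0]},{"hand":1,"slide":[0,30,0],"angular":[0,0,0]},{"hand":1,"slide":[0,32,0],"angular":[0,0,0]},{"hand":1,"slide":[0,34,0],"angular":[0,0,0]},{"hand":1,"slide":[0,35.5,0],"angular":[0,0,0]},{"hand":1,"slide":[0,37,0],"angular":[0,0,0]},{"hand":1,"slide":[0,38,0],"angular":[0,0,0]},{"hand":1,"slide":[0,39,0],"angular":[0,0,0]},{"hand":1,"slide":[0,40,0],"angular":[0,0,0]}]'
```

```text
t: 17.68
position: [0.5074, -0.0862, 0.0653]
ee_rot: [-3.14, 0.005, -3.08]
contact_force: [0.7, -8.7, 4.3]
gripper_width: 0.0115
grasp_force: 58.7
t: 19.27
position: [0.505, -0.0461, 0.0653]
ee_rot: [-3.14, 0.005, -3.08]
contact_force: [2.1, -8.5, 3.8]
gripper_width: 0.0112
grasp_force: 58.6
```

```bash
python3 -m pendant '[{"hand":1,"slide":[0,1,0],"angular":[0,0,0]},{"hand":1,"slide":[0,2,0],"angular":[0,0,0]},{"hand":1,"slide":[0,3,0],"angular":[0,0,0]},{"hand":1,"slide":[0,4,0],"angular":[0,0,0]},{"hand":1,"slide":[0,5,0],"angular":[0,0,0]},{"hand":1,"slide":[0,6,0],"angular":[0,0,0]},{"hand":1,"slide":[0,7,0],"angular":[0,0,0]},{"hand":1,"slide":[0,8,0],"angular":[0,0,0]}]' | grep -E "posi|contact"
python3 -m pendant '[{"hand":1,"slide":[0,1,0],"angular":[0,0,0]},{"hand":1,"slide":[0,2,0],"angular":[0,0,0]},{"hand":1,"slide":[0,3,0],"angular":[0,0,0]},{"hand":1,"slide":[0,4,0],"angular":[0,0,0]}]' | grep -E "posi|contact"
python3 -m pendant '[{"hand":1,"slide":[0,1,0],"angular":[0,0,0]},{"hand":1,"slide":[0,2,0],"angular":[0,0,0]},{"hand":1,"slide":[0,3,0],"angular":[0,0,0]}]' | grep -E "posi|contact"
python3 -m pendant '[{"hand":1,"slide":[0,1,0],"angular":[0,0,0]},{"hand":1,"slide":[0,2,0],"angular":[0,0,0]},{"hand":1,"slide":[0,3,0],"angular":[0,0,0]}]' | grep -E "posi|contact"
```

```text
position: [0.5046, -0.0381, 0.0653]
contact_force: [2.7, -7.7, 3.4]
position: [0.5044, -0.034, 0.0653]
contact_force: [2.1, -7.6, 3.3]
position: [0.5042, -0.0311, 0.0653]
contact_force: [2.1, -8.1, 2.9]
position: [0.504, -0.028, 0.0653]
contact_force: [3.0, -7.0, 3.4]
```

```bash
python3 -m pendant '[{"hand":1,"slide":[0,1,0],"angular":[0,0,0]},{"hand":1,"slide":[0,2,0],"angular":[0,0,0]}]' | grep -E "posi|contact"
python3 -m pendant '[{"hand":1,"slide":[0,1,0],"angular":[0,0,0]},{"hand":1,"slide":[0,2,0],"angular":[0,0,0]}]' | grep -E "posi|contact"
python3 -m pendant '[{"hand":1,"slide":[0,1,0],"angular":[0,0,0]},{"hand":1,"slide":[0,2,0],"angular":[0,0,0]}]' | grep -E "posi|contact"
```

```text
position: [0.5039, -0.026, 0.0653]
contact_force: [2.3, -7.9, 2.8]
position: [0.5038, -0.0241, 0.0653]
contact_force: [2.7, -8.0, 3.0]
position: [0.5037, -0.022, 0.0653]
contact_force: [3.0, -7.6, 2.7]
```

```bash
python3 -m pendant '[{"hand":1,"slide":[0,1,0],"angular":[0,0,0]},{"hand":1,"slide":[0,2,0],"angular":[0,0,0]}]' | grep -E "posi|contact"
python3 -m pendant '[{"hand":1,"slide":[0,1,0],"angular":[0,0,0]},{"hand":1,"slide":[0,2,0],"angular":[0,0,0]}]' | grep -E "posi|contact"
```

```text
position: [0.5036, -0.02, 0.0653]
contact_force: [2.4, -9.1, 2.7]
position: [0.5034, -0.018, 0.0653]
contact_force: [3.5, -7.1, 2.2]
```

```bash
python3 -m pendant '[{"hand":1,"slide":[0,1,0],"angular":[0,0,0]},{"hand":1,"slide":[0,2,0],"angular":[0,0,0]}]' | grep -E "posi|contact"
python3 -m pendant '[{"hand":1,"slide":[0,1,0],"angular":[0,0,0]},{"hand":1,"slide":[0,2,0],"angular":[0,0,0]}]' | grep -E "posi|contact"
```

```text
position: [0.5033, -0.0161, 0.0653]
contact_force: [2.6, -8.0, 3.5]
position: [0.5032, -0.0141, 0.0653]
contact_force: [2.8, -8.3, 3.0]
```

```bash
python3 -m pendant '[{"hand":1,"slide":[0,1,0],"angular":[0,0,0]},{"hand":1,"slide":[0,2,0],"angular":[0,0,0]}]' | grep -E "posi|contact"
python3 -m pendant '[{"hand":1,"slide":[0,1,0],"angular":[0,0,0]},{"hand":1,"slide":[0,2,0],"angular":[0,0,0]}]' | grep -E "posi|contact"
```

```text
position: [0.5031, -0.0119, 0.0653]
contact_force: [3.7, -6.8, 2.9]
position: [0.503, -0.0095, 0.0653]
contact_force: [3.1, -5.4, 2.7]
```

```bash
python3 -m pendant '[{"hand":1,"slide":[0,1,0],"angular":[0,0,0]},{"hand":1,"slide":[0,2,0],"angular":[0,0,0]}]' | grep -E "posi|contact"
```

```text
position: [0.5028, -0.0064, 0.0653]
contact_force: [3.3, -3.1, 4.1]
```

```bash
python3 -m pendant '[{"hand":1,"slide":[0,1,0],"angular":[0,0,0]}]' | grep -E "posi|contact"
python3 -m pendant '[{"hand":1,"slide":[0,1,0],"angular":[0,0,0]}]' | grep -E "posi|contact"
```

```text
position: [0.5027, -0.0048, 0.0653]
contact_force: [3.3, -1.7, 6.8]
position: [0.5026, -0.0037, 0.0653]
contact_force: [3.9, -6.4, 4.7]
```

```bash
python3 -m pendant '[{"hand":1,"slide":[0,1,0],"angular":[0,0,0]}]' | grep -E "posi|contact"
```

```text
position: [0.5026, -0.0035, 0.0653]
contact_force: [3.6, -7.7, 5.3]
```

```bash
python3 -m pendant '[{"hand":1,"slide":[0,1,0],"angular":[0,0,0]},{"hand":1,"slide":[0,1,0],"angular":[0,0,0]}]' | grep -E "posi|contact"
```

```text
position: [0.5026, -0.0034, 0.0653]
contact_force: [4.2, -8.6, 4.0]
```

```bash
python3 -m pendant '[{"hand":1,"slide":[0,1,0],"angular":[0,0,0]},{"hand":1,"slide":[0,1,0],"angular":[0,0,0]},{"hand":1,"slide":[0,1,0],"angular":[0,0,0]}]' | grep -E "posi|contact"; python3 -m pendant '[{"hand":1,"slide":[0,1,0],"angular":[0,0,0]},{"hand":1,"slide":[0,1,0],"angular":[0,0,0]},{"hand":1,"slide":[0,1,0],"angular":[0,0,0]}]' | grep -E "posi|contact"
```

```text
position: [0.5026, -0.0032, 0.0653]
contact_force: [4.5, -11.2, 5.2]
position: [0.5026, -0.003, 0.0653]
contact_force: [4.4, -13.0, 5.2]
```

```bash
python3 -m pendant '[{"hand":1,"slide":[0,-1,0],"angular":[0,0,0]},{"hand":1,"slide":[0,-2,0],"angular":[0,0,0]},{"hand":1,"slide":[0,-3,0],"angular":[0,0,0]},{"hand":1,"slide":[0,-3,0],"angular":[0,0,0]},{"hand":1,"slide":[0,-3,0],"angular":[0,0,0]},{"hand":1,"slide":[0,-3,0],"angular":[0,0,0]},{"hand":1,"slide":[0,-3,0],"angular":[0,0,0]},{"hand":1,"slide":[0,-3,0],"angular":[0,0,0]},{"hand":1,"slide":[0,-3,0],"angular":[0,0,0]},{"hand":1,"slide":[0,-3,0],"angular":[0,0,0]}]'
python3 - <<'E'
from h import *
im=eyes.capture("top")[:,:,::-1]; cv2.imwrite("pics/top9.png",cv2.resize(im[130:280,190:460],None,fx=2.9,fy=2.9,interpolation=cv2.INTER_CUBIC))
E
```

```text
t: 24.18
position: [0.5026, -0.0034, 0.0653]
ee_rot: [-3.142, 0.005, -3.078]
contact_force: [3.1, -5.2, 5.8]
gripper_width: 0.0113
grasp_force: 59.4
```

View pics/top9.png

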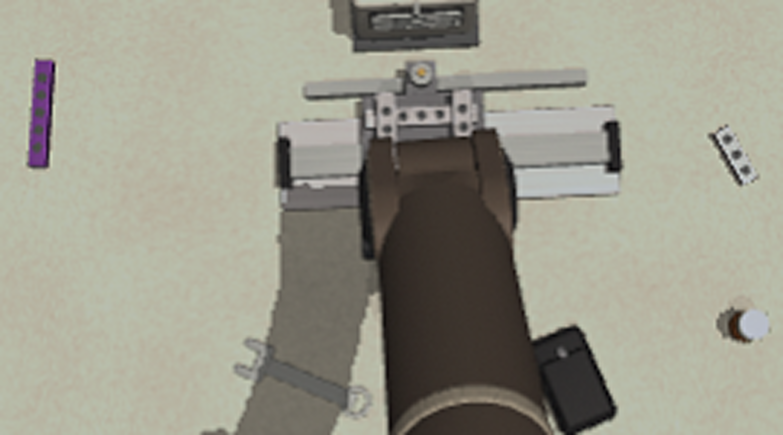

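The plunger at (421,72) sits over the notch seen earlier at crop (422,82). The visible part of the tower stands, and the bystanders are unmoved.

```bash
python3 -c "
from cell import finish_job
print(finish_job())"
```

```text
the job is handed in; nothing more can be done
None
```

The job is handed in, with no verdict returned: both slats lie across the lower pair, the deck is seated in the notch by feel and at rest, and the fingers still grip the tab (about 24 s used; the last picture showed only the tower's far half, intact).

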